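# Zero the shaft gauge with the recessed button

## Robot

A 6-joint arm with a two-finger parallel gripper is mounted at the origin on a cart in front of the work surface, level with it; the furniture and walls round the work are solid. World frame = base frame: x ahead of the robot, y to its left, z up, the work surface at z = 0. Lengths are in m, angles in rad, forces in N, time in s.
With the tool pointing down it reaches from about 0.375 to 0.925 m from the base axis. Payload 5.7 kg.
Tool frame: the origin (TCP) lies at the very end of the fingers, on their centre line; the grasp point (between the pads) lies 19 mm behind it; x points along the fingers, y is the direction in which the jaws open and shut, and the axes are right-handed (so a half turn about x gives the same grasp; the last joint's range is limited). The gripper opens to 88 mm and grips with 3 to 60 N. Pads are 20 mm wide; open, the fingers measure 115 mm over their backs; the gripper's body (75 mm by 178 mm) begins 61 mm behind the grasp point.
Start: joints at [-1.274, 0.359, 1.51, -0, 1.272, -0.115], TCP at [0.24, -0.55, 0.223] pointing down, gripper open.
Joint ranges: [-2.97, 2.97], [-1.01, 2.36], [0.21, 2.38], [-0.96, 4.11], [0.2, 2.71], [-2.98, 2.98]. Speed limits (rad/s): [2.39, 2.39, 3.14, 3.14, 3.14, 3.14].

## Interface

Orientations are given as a unit quaternion [w, x, y, z].
In Python, from rig import r gives the robot as it stands. The module is installed in compiled form; this text tells all that it offers.
- The arm moves only by the tool carry_out, never from a script. Its argument "rows" is a list of rows, each an object of numbers: "ax", "ay", "az": the turn, a rotation vector about the world's x, y, z in degrees; "tx", "ty", "tz": the shift along the world's x, y, z in cm; "fingers": the finger opening in cm, from 0 to 8.78. A call has exactly 8 rows; each row shifts and turns the pose as measured when the row begins; what a row does not reach is not made up. A row lasts 1/8 s, in which the tool goes at most 62.5 mm and 10.7 degrees, less where a joint would pass 70% of its speed; a pose out of reach is approached as far as the arm can. A call with a gripper value outside its range is refused whole. The fingers move at their own pace and stop on an object; the grip force is fixed at half the most. Time passes only in rows, so rows that do not move let the fingers close, or fill a call up. It gives the time, the measured TCP pose, the force and the opening at its end, in the units of the state.
- r.read_state(): the state, without advancing time (a new reading comes with each control period).
- r.snapshot(name): name is "scene" or "side" or "wrist"; returns a dict with "image" (384x512x3 uint8, red, green, blue), "K" (3x3 intrinsics, pixels), "extrinsics" (4x4, takes a point from camera to world coordinates). Camera axes: x right, y down, z forward; pixel columns grow to the right and rows downward; lengths in m; the calibration is good to about 2 mm. A picture is of the moment at which its call begins. There is no depth.
- r.finish_job(): hands the job in, once; it reports no verdict.
Trained networks look in the newest picture that a camera, given by its name, has taken for a name from the list of things; names that differ only in an ending like _2 or _b are one class to them, and where a whole thing is asked for, a point or a joint stands for the part that bears it (a point fixed in the world has none). Each returns a list of dicts, best first, with "score" (0 to 1); they miss things now and then, are a little off and sometimes report something else, mostly with a low value. They report only what shows in the picture. A call takes as long as a camera call. They do not tell look-alikes from the thing itself.
- r.boxes_of(camera, name): "pixel" ([column, row] in pixels, amid what is visible of it).
The state is a dict: "time": time; "joints": joint angles; "joint_velocities": joint speeds; "tau": joint torques, N m; "position": TCP position; "tcp_rot": TCP orientation; "wrist_force": force on the tool from outside, world axes, zero at the start; "torque": the same for the moment, N m; "width": opening from 0.0 (shut) to 1.0 (fully open).
Only numpy, scipy, OpenCV 4.12 (cv2) and the standard library are available. Lean on these libraries where they do the work, as an engineer would, in place of code of your own. Each camera call takes 0.05 s, during which the arm holds its last target.

## Task

Zero the gauge with the shaft in place: lay the steel shaft level and centred in the gauge's two V-blocks and let go of it, then take the stylus from its stand and push the button at the bottom of the round hole in the gauge's display box down with the stylus's thin pin. Hold it pushed fully down: finish with the gripper still holding the stylus by its handle and still pressing, the shaft lying in the V-blocks. Leave the other things on the bench where they are.

Things in the scene. Friction and masses are not known exactly. Their poses are not given: they have to be found in the camera images.
- shaft_center (a point): centre of the shaft: a round steel rod with a thin dark ring near each end, 12 mm in diameter, 150 mm long, about 0.12 kg; x axis along the rod, both ends alike. It starts level in the wooden rest's two notches, its axis 38 mm above the bench, and can be taken from above at its middle (88 mm free between the posts; the rest's board is 28 mm below the rod's axis).
- parts_rest: wooden rest in which the shaft starts, fixed to the bench: a board 130x56x10 mm with two notched posts 40 mm high, 12 mm thick, 100 mm apart along its x axis; origin at the centre of its underside. Rest and stylus stand lie on either side of the gauge, either way round.
- gauge: the gauge, fixed to the bench: an aluminium plate 90 mm (x) by 270 mm (y), top 14 mm above the bench, with two steel V-blocks on its +y half and a white display box (86 mm x, 74 mm y, flat top 70 mm above the bench) on its -y half; origin at the centre of the underside, z up.
- gauge_seat (a point): point half-way between the V-blocks where the centre of a seated shaft lies, 53.5 mm above the bench; y axis along the gauge through both Vs, z up. The V-blocks stand 50 mm either side of it along y, each 14 mm thick along y, 44 mm wide; the Vs open upward at 90 degrees, 28 mm wide at the mouth, 59 mm above the bench. The 86 mm between them are free down to the plate.
- aperture (a point): centre of the mouth of the round hole in the top of the gauge's display box, 70 mm above the bench, with a thin steel ring round it; z up. The hole is 15 mm in diameter and goes straight down; the grey button fills its bottom, 22 mm below the mouth. It lies 145 mm from gauge_seat along the gauge's -y.
- zero_button (a joint): travel of the spring button at the bottom of the hole: 0 m when up, 0.005 m at its bottom stop, growing as it is pressed straight down. The spring needs about 1.2 N to start and about 5 N at the stop; it springs back when let go.
- stylus_handle (a point): middle of the stylus's handle. The stylus stands upright, about 0.045 kg: a round aluminium handle, 14 mm in diameter, 65 mm long, with a steel pin, 6 mm in diameter, 45 mm long, below it; z from the pin to the handle's top. It starts with the pin in its stand's hole, the handle's lower end on the stand's top, this point 87.5 mm above the bench; it lifts straight out.
- stylus_tip (a point): rounded lower end of the stylus's pin, on the axis, 77.5 mm below stylus_handle along the stylus's z.
- stylus_stand: the stylus's grey stand, fixed to the bench: a block 60x60 mm and 55 mm high on a foot 76x76 mm, with a 9 mm hole down its middle; origin at the centre of its underside.
- shaft: the same rod as shaft_center; origin at its centre
- stylus: the same stylus as stylus_handle; origin on the axis where pin and handle meet, 32.5 mm below stylus_handle
- beaker_mid (a point): bystander, to be left alone: empty clear glass beaker, 59 mm wide, 71 mm high; point at its centre, half-way up
- lab_timer_mid (a point): bystander, to be left alone: round off-white timer with a dial on top, 68 mm wide, 48 mm high; point at its centre, half-way up
- dropper_mid (a point): bystander, to be left alone: dropper bottle with a black cap, 37 mm wide, 96 mm high; point at its centre, half-way up
- small_crucible_mid (a point): bystander, to be left alone: small pale ceramic cup, 41 mm wide, 32 mm high; point at its centre, half-way up
- strip_box_mid (a point): bystander, to be left alone: flat yellow box lying flat, 18x72x9 mm; point at its centre, half-way up
- marker_pen_mid (a point): bystander, to be left alone: thick marker lying flat, 17x133x17 mm; point at its centre, half-way up
There are look-alikes about, which are no part of the job. There is more than one size of the shaft; the job needs the largest.

How it is judged:
On the way, in this order (a step that is already met when the one before it is completed fails the run):
1. the shaft rests level and centred in both V-blocks, let go of (x of shaft_center in the frame of gauge_seat between -0.004 and 0.004 m and z of shaft_center in the frame of gauge_seat between -0.003 and 0.003 m and y of shaft_center in the frame of gauge_seat between -0.015 and 0.015 m and angle between the x axis of shaft_center and the y axis of gauge_seat, either way round below 0.05 rad and contact force between the fingers and shaft below 0.05 N and linear speed of shaft below 0.03 m/s), for 0.2 s.
2. the button is held down with the stylus in the gripper (value of joint zero_button above 0.0035 m and contact force between stylus and gauge above 1.5 N and contact force between the fingers and stylus above 3 N and distance between the grasp point and stylus_handle below 0.042 m), for 0.2 s.
At the end, for the whole second after the job is handed in: Shaft let go and still in both V-blocks (4 mm sideways, 3 mm in height, 15 mm along, 0.05 rad); button down over 3.5 mm of 5, pressed by the stylus with over 1.5 N; stylus gripped with over 3 N, grasp point within 42 mm of the handle's middle (all of step 1 and all of step 2); the arm keeps its last pose, push and grip.
It fails at once if a bystander (beaker, timer, dropper bottle, crucible, yellow box or marker) is moved by more than 30 mm (distance of any of beaker_mid, lab_timer_mid, dropper_mid, small_crucible_mid, strip_box_mid, marker_pen_mid from where it was at the start of the episode above 0.03 m).
It also fails if it takes over 51 s, if anything falls off the work surface, if the arm or the gripper's body presses on something with over 40 N, if the wrist force passes 120 N, or if a joint passes its speed limit or range.

## Working session

There is one attempt and no reset: what is moved stays moved. The work goes in short steps, Python scripts to look and compute and a tool call to move; the robot and the scene stay as the last step left them, time stands still between calls to the robot, and variables do not carry over. Pictures are saved under pics/ and viewed, and the job is handed in when it is done.

Besides the shell and the picture viewer there is one more tool, called after "Request:" as name(argument=value, ...), one argument or row to a line, values as JSON. carry_out: Moves the arm, as the interface text tells. Its arguments: {"type":"object","properties":{"rows":{"type":"array","items":{"type":"object","properties":{"ax":{"type":"number"},"ay":{"type":"number"},"az":{"type":"number"},"tx":{"type":"number"},"ty":{"type":"number"},"tz":{"type":"number"},"fingers":{"type":"number"}}}}},"required":["rows"]}

```bash
mkdir -p pics; python3 - <<'E'
from rig import r
import cv2,json,pickle
s=r.read_state();print({k:s[k] for k in('time','position','tcp_rot','width')})
d={}
for c in("scene","side","wrist"):
    p=r.snapshot(c);d[c]=p;cv2.imwrite(f"pics/{c}0.png",p["image"][:,:,::-1])
    for n in("shaft","parts_rest","gauge","aperture","gauge_seat","stylus","stylus_stand","zero_button"):
        try:print(c,n,[( [round(v) for v in b["pixel"]],round(b["score"],2)) for b in r.boxes_of(c,n)][:5])
        except Exception as e:print(c,n,e)
pickle.dump(d,open("s0.pkl","wb"))
E
```

```text
{'time': 0.0, 'position': array([ 0.23994579, -0.54920297,  0.22180286]), 'tcp_rot': array([-0.14394103, -0.69210391, -0.14521931,  0.69223154]), 'width': 0.9999392750560194}
scene shaft [([115, 203], 0.66), ([140, 178], 0.6)]
scene parts_rest []
scene gauge [([292, 218], 0.56)]
scene aperture [([293, 217], 0.64)]
scene gauge_seat [([294, 221], 0.91)]
scene stylus []
scene stylus_stand [([406, 248], 0.66)]
scene zero_button [([293, 218], 0.49)]
side shaft [([282, 234], 0.67), ([339, 292], 0.45), ([201, 201], 0.31)]
side parts_rest []
side gauge [([243, 184], 0.55)]
side aperture [([277, 235], 0.75), ([244, 182], 0.56)]
side gauge_seat [([242, 186], 0.94)]
side stylus []
side stylus_stand [([224, 136], 0.66), ([272, 237], 0.19)]
side zero_button []
wrist shaft []
wrist parts_rest []
wrist gauge []
wrist aperture []
wrist gauge_seat []
wrist stylus []
wrist stylus_stand []
wrist zero_button []
```

```bash
python3 - <<'E'
from rig import r
print(r.read_state()['time'])
E
```

```text
1.35
```

View pics/scene0.png

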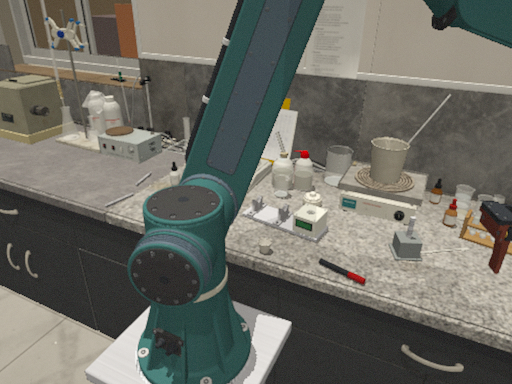

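View pics/side0.png

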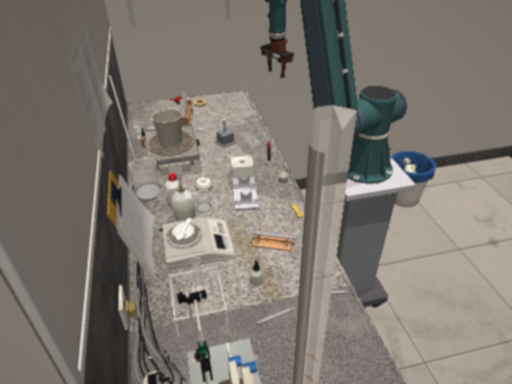

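View pics/wrist0.png

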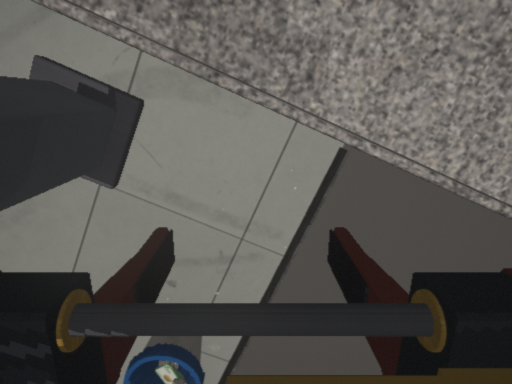

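The scene view shows the gauge at (285,218), the stylus stand at (406,246) and a marker at (342,271). The wooden rest is at (272,242) in the side view. There may be a second wooden rest at scene (480,235), behind the gripper, and loose rods lie at side (275,313) and (335,292). I'll enlarge these.

```bash
cat > h.py <<'E'
import numpy as np,cv2,pickle
def plane(p,uv,z):
    K,E=p["K"],np.array(p["extrinsics"])
    d=E[:3,:3]@np.linalg.inv(K)@np.array([uv[0],uv[1],1.]);o=E[:3,3]
    return o+d*(z-o[2])/d[2]
def proj(p,X):
    E=np.linalg.inv(p["extrinsics"]);c=E[:3,:3]@np.array(X)+E[:3,3];u=p["K"]@c;return u[:2]/u[2]
def crop(p,x0,y0,x1,y1,f,name):
    cv2.imwrite(name,cv2.resize(p["image"][y0:y1,x0:x1,::-1],None,fx=f,fy=f,interpolation=cv2.INTER_CUBIC))
E
python3 - <<'E'
from h import *
d=pickle.load(open("s0.pkl","rb"))
a=d["side"];b=d["scene"]
crop(a,130,85,310,215,4,"pics/a.png");crop(a,150,190,350,340,4,"pics/b.png");crop(b,230,130,512,290,2.8,"pics/c.png")
for n,uv in dict(rest=(272,242),stand=(224,136),gauge=(243,185),rod1=(275,313),rod2=(335,292),other=(187,110)).items(): print(n,plane(a,uv,0.04).round(3))
for n,uv in dict(gauge=(287,218),stand=(406,248),other=(480,238),rod=(120,200)).items(): print(n,plane(b,uv,0.04).round(3))
E
```

```text
rest [0.516 0.376 0.04 ]
stand [ 0.544 -0.342  0.04 ]
gauge [0.54  0.046 0.04 ]
rod1 [0.583 0.647 0.04 ]
rod2 [0.393 0.62  0.04 ]
other [ 0.68  -0.647  0.04 ]
gauge [ 0.501 -0.007  0.04 ]
stand [ 0.503 -0.359  0.04 ]
other [ 0.653 -0.546  0.04 ]
rod [0.354 0.533 0.04 ]
```

View pics/a.png

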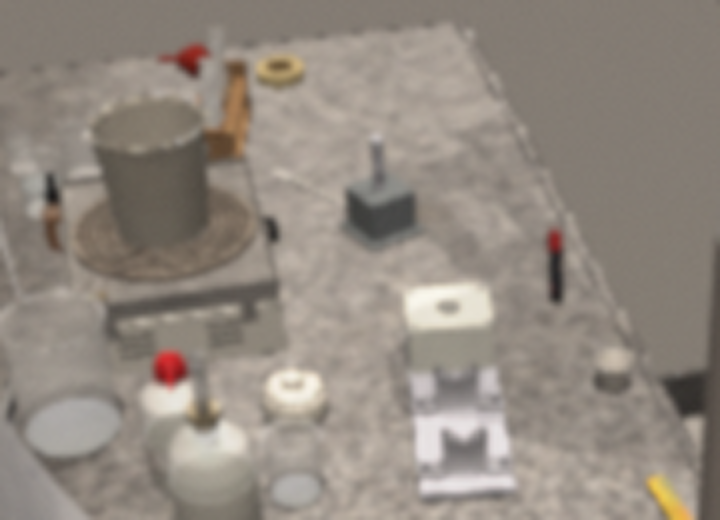

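View pics/b.png

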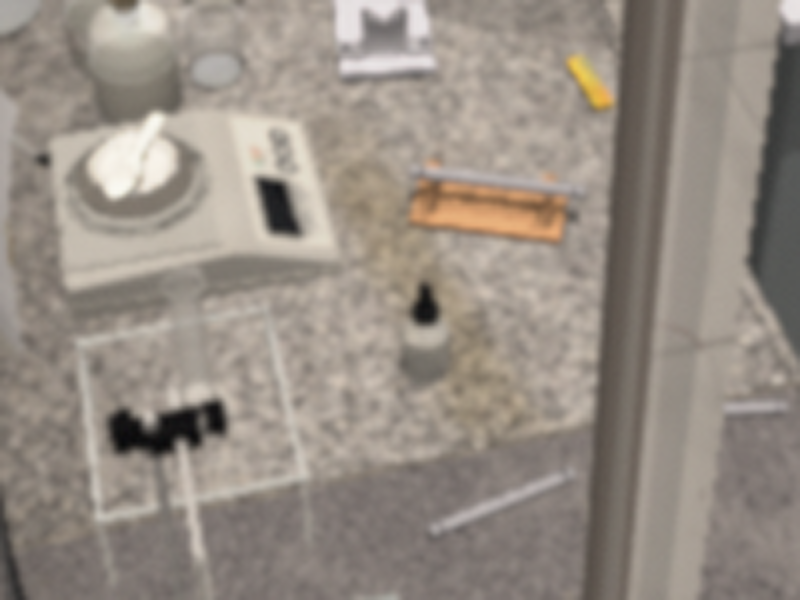

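View pics/c.png

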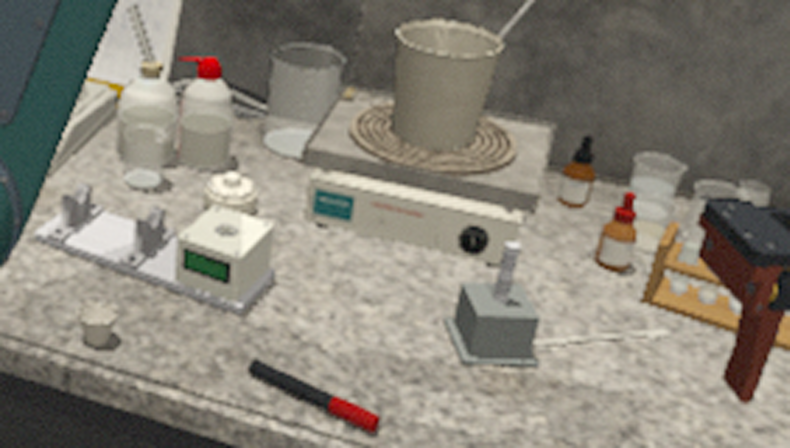

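The wooden rest at side (274,240) holds a rod across both notches. The loose rods at side (275,313) and (335,292) are on the bench, thinner and/or shorter, so they are the look-alikes. The timer is at side (204,184), the beaker at (204,205), the dropper at (256,275), the crucible at (283,178), the yellow box at (297,210) and the marker at (268,152). Next I'll get the numbers for the wrist camera.

```bash
python3 - <<'E'
from h import *
from scipy.spatial.transform import Rotation as R
d=pickle.load(open("s0.pkl","rb"))
a=d["side"];b=d["scene"];w=d["wrist"]
q=[-0.14394103,-0.69210391,-0.14521931,0.69223154]
M=R.from_quat(q[1:]+q[:1]).as_matrix();print(M.round(3))
E=np.array(w["extrinsics"]);print("cam in tool",(M.T@(E[:3,3]-[.23995,-.5492,.2218])).round(3),(M.T@E[:3,:3]).round(3),w["K"].round(0))
import itertools
for n,uv,z in [("rod end L",(254,233),.038),("rod end R",(296,238),.038),("dropper base",(256,284),.0),("yellow",(297,211),.005),("beaker base",(204,207),0),("timer",(204,184),.04),("stylus top",(224,120),.12),("box hole",(242.5,161.5),.07),("gauge +y end L",(235,208),.014),("gauge +y end R",(258,207),.014),("marker",(269,152),.01),("crucible",(283,178),.015)]: print(n,plane(a,uv,z).round(3))
for n,uv,z in [("stylus top",(413,218),.12),("box hole",(311.5,212.5),.07),("stand top",(405,238),.055)]: print(n,plane(b,uv,z).round(3))
E
```

```text
[[-0.001  0.4   -0.916]
 [ 0.002 -0.916 -0.4  ]
 [-1.    -0.002 -0.   ]]
cam in tool [-0.163 -0.001 -0.078] [[-0.    -0.284  0.959]
 [ 1.     0.     0.   ]
 [-0.     0.959  0.284]] [[312.   0. 251.]
 [  0. 312. 195.]
 [  0.   0.   1.]]
rod end L [0.563 0.317 0.038]
rod end R [0.432 0.376 0.038]
dropper base [0.602 0.502 0.   ]
yellow [0.371 0.209 0.005]
beaker base [0.704 0.093 0.   ]
timer [0.688 0.001 0.04 ]
stylus top [ 0.539 -0.346  0.12 ]
box hole [ 0.516 -0.071  0.07 ]
gauge +y end L [0.594 0.144 0.014]
gauge +y end R [0.509 0.16  0.014]
marker [ 0.366 -0.203  0.01 ]
crucible [0.365 0.008 0.015]
stylus top [ 0.534 -0.359  0.12 ]
box hole [ 0.519 -0.079  0.07 ]
stand top [ 0.529 -0.351  0.055]
```

Request:
carry_out(
  rows=[
    {"tx": 1.5, "ty": 4.5, "tz": 2.5, "az": 5, "fingers": 8.78},
    {"tx": 2.5, "ty": 4.9, "tz": 1.5, "az": 5},
    {"tx": 2.5, "ty": 4.9, "tz": 1, "az": 5},
    {"tx": 2.5, "ty": 4.9, "tz": 1, "az": 5},
    {"tx": 2.5, "ty": 4.9, "tz": 1, "az": 5},
    {"tx": 2.5, "ty": 4.9, "tz": 0.5, "az": 5},
    {"tx": 2.5, "ty": 4.9, "tz": 0.5, "az": 5},
    {"tx": 2.5, "ty": 4.9, "tz": 0.5, "az": 5},
  ],
)

```text
$.rows[0]: bad value
```

Request:
carry_out(
  rows=[
    {"ax": 0, "ay": 0, "tx": 1.5, "ty": 4.5, "tz": 2.5, "az": 5, "fingers": 8.7},
    {"ax": 0, "ay": 0, "tx": 2.5, "ty": 4.9, "tz": 1.5, "az": 5, "fingers": 8.7},
    {"ax": 0, "ay": 0, "tx": 2.5, "ty": 4.9, "tz": 1, "az": 5, "fingers": 8.7},
    {"ax": 0, "ay": 0, "tx": 2.5, "ty": 4.9, "tz": 1, "az": 5, "fingers": 8.7},
    {"ax": 0, "ay": 0, "tx": 2.5, "ty": 4.9, "tz": 1, "az": 5, "fingers": 8.7},
    {"ax": 0, "ay": 0, "tx": 2.5, "ty": 4.9, "tz": 0.5, "az": 5, "fingers": 8.7},
    {"ax": 0, "ay": 0, "tx": 2.5, "ty": 4.9, "tz": 0.5, "az": 5, "fingers": 8.7},
    {"ax": 0, "ay": 0, "tx": 2.5, "ty": 4.9, "tz": 0.5, "az": 5, "fingers": 8.7},
  ],
)

```text
time: 2.35
position: [0.4333, -0.154, 0.3105]
tcp_rot: [0.379, 0.599, 0.375, -0.597]
wrist_force: [0.5, 0.0, 0.2]
width: 0.993
```

Request:
carry_out(
  rows=[
    {"ax": 0, "ay": 0, "az": 3, "tx": 2, "ty": 4, "tz": 0, "fingers": 8.7},
    {"ax": 0, "ay": 0, "az": 3, "tx": 2, "ty": 4, "tz": 0, "fingers": 8.7},
    {"ax": 0, "ay": 0, "az": 3, "tx": 2, "ty": 4, "tz": 0, "fingers": 8.7},
    {"ax": 0, "ay": 0, "az": 3, "tx": 1.5, "ty": 3.5, "tz": 0, "fingers": 8.7},
    {"ax": 0, "ay": 0, "az": 3, "tx": 1, "ty": 2.5, "tz": 0, "fingers": 8.7},
    {"ax": 0, "ay": 0, "az": 2, "tx": 1, "ty": 2, "tz": 0, "fingers": 8.7},
    {"ax": 0, "ay": 0, "az": 0, "tx": 0, "ty": 0, "tz": 0, "fingers": 8.7},
    {"ax": 0, "ay": 0, "az": 0, "tx": 0, "ty": 0, "tz": 0, "fingers": 8.7},
  ],
)

```text
time: 3.35
position: [0.5319, 0.0564, 0.3119]
tcp_rot: [0.468, 0.534, 0.463, -0.53]
wrist_force: [-0.2, -0.3, -0.1]
width: 0.992
```

```bash
python3 - <<'E'
from rig import r
from h import *
from scipy.spatial.transform import Rotation as R
p=r.snapshot("wrist");cv2.imwrite("pics/w1.png",p["image"][:,:,::-1]);pickle.dump(p,open("w1.pkl","wb"))
s=r.read_state();q=s["tcp_rot"];M=R.from_quat(list(q[1:])+[q[0]]).as_matrix();print(s["time"],s["position"].round(4),np.degrees(np.arctan2(M[1,1],M[0,1])),M.round(3),s["joints"].round(2))
E
```

```text
3.4 [0.5318 0.0563 0.3119] -7.620568911352348 [[ 0.009  0.991 -0.133]
 [-0.001 -0.133 -0.991]
 [-1.     0.009 -0.   ]] [-0.02  0.19  1.53 -0.    1.42  0.11]
```

View pics/w1.png

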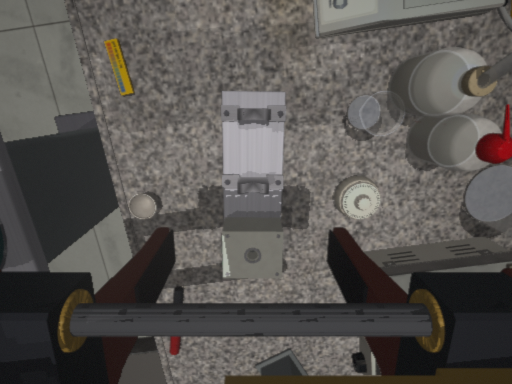

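The wrist view shows the whole gauge: the hole is at (253,255), the V-blocks at about (254,114) and (254,186), and the plate's far edge at row 93. I'll enlarge it to measure.

```bash
python3 - <<'E'
from h import *
p=pickle.load(open("w1.pkl","rb"))
crop(p,205,80,305,150,7,"pics/w1a.png");crop(p,205,165,305,290,4.8,"pics/w1b.png")
E
```

```text
(no output)
```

View pics/w1a.png

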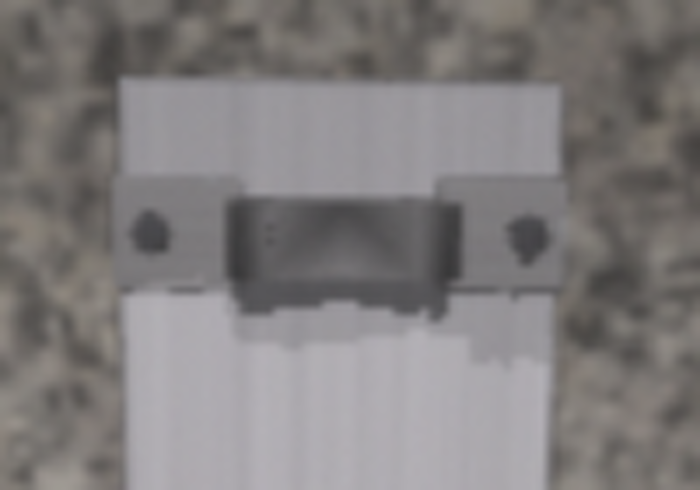

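View pics/w1b.png

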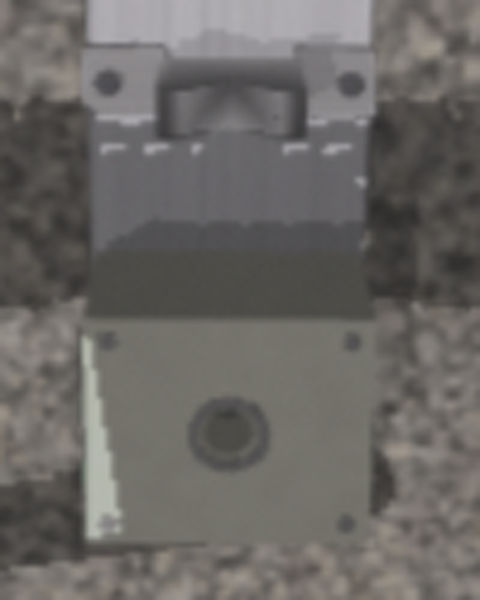

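```bash
python3 - <<'E'
from h import *
p=pickle.load(open("w1.pkl","rb"))
A=lambda u,v:(205+u/7,80+v/7)
B=lambda u,v:(205+u/4.8,165+v/4.8)
h=plane(p,B(230,433),.07);print("hole",h)
c=[plane(p,B(*x),.07) for x in((83,320),(374,318),(85,542),(370,540))];print("box",np.mean(c,0),[np.linalg.norm(c[i]-c[j]) for i,j in((0,1),(2,3),(0,2),(1,3))])
e=[plane(p,A(*x),.014) for x in((120,78),(560,84))];print("plate end",e,np.linalg.norm(e[0]-e[1]))
print("angle x ax",[np.degrees(np.arctan2(*(b-a)[1::-1])) for a,b in((e[0],e[1]),(c[0],c[1]),(c[2],c[3]))])
m=(e[0]+e[1])/2; d=m-h;print("hole->end angle",np.degrees(np.arctan2(d[1],d[0])),np.hypot(*d[:2]))
for n,x,z in(("V1",A(345,240),.059),("V2",B(231,95),.059)):print(n,plane(p,x,z))
# reprojection for V-block checks
u=d[:2]/np.hypot(*d[:2]);s=h[:2]+.145*u;print("seat",s)
for k in(-.05,.05):
  for w in(-.014,.014):
    n=np.array([u[1],-u[0]]); print(k,w,proj(p,[*(s+k*u+w*n),.059]).round(1))
E
```

```text
hole [ 0.51893512 -0.07401926  0.07      ]
box [ 0.51838841 -0.07380109  0.07      ] [np.float64(0.08472732952897961), np.float64(0.08691536099699596), np.float64(0.07310443861591143), np.float64(0.07317726885658847)]
plate end [array([0.50637993, 0.1544114 , 0.014     ]), array([0.59343827, 0.14168271, 0.014     ])] 0.08798394432538742
angle x ax [np.float64(-8.31820037954157), np.float64(-7.370693553102377), np.float64(-7.42779182296801)]
hole->end angle 82.05957067898404 0.22421604300590833
V1 [0.54622395 0.11907251 0.059     ]
V2 [0.5325533  0.02626599 0.059     ]
seat [0.53896592 0.06959052]
-0.05 -0.014 [243.2 189.1]
-0.05 0.014 [263.5 189.2]
0.05 -0.014 [243.1 114.2]
0.05 0.014 [264.9 114.4]
```

Request:
carry_out(
  rows=[
    {"ax": 0, "ay": 0, "az": 10.5, "tx": -0.5, "ty": 4.5, "tz": -1, "fingers": 8.7},
    {"ax": 0, "ay": 0, "az": 10.5, "tx": -0.5, "ty": 4.5, "tz": -1, "fingers": 8.7},
    {"ax": 0, "ay": 0, "az": 10.5, "tx": -0.5, "ty": 4.5, "tz": -1, "fingers": 8.7},
    {"ax": 0, "ay": 0, "az": 10.5, "tx": -0.5, "ty": 4.5, "tz": -1, "fingers": 8.7},
    {"ax": 0, "ay": 0, "az": 10.5, "tx": -0.5, "ty": 4.5, "tz": -1, "fingers": 8.7},
    {"ax": 0, "ay": 0, "az": 10.5, "tx": -0.5, "ty": 4.5, "tz": -1, "fingers": 8.7},
    {"ax": 0, "ay": 0, "az": 10.5, "tx": 0, "ty": 3, "tz": -1, "fingers": 8.7},
    {"ax": 0, "ay": 0, "az": 0, "tx": 0, "ty": 0, "tz": 0, "fingers": 8.7},
  ],
)

```text
time: 4.4
position: [0.5018, 0.3554, 0.2412]
tcp_rot: [0.695, 0.143, 0.692, -0.135]
wrist_force: [-0.0, -0.3, -0.5]
width: 0.992
```

```bash
cat > snap.py <<'E'
import sys
from rig import r
from h import *
from scipy.spatial.transform import Rotation as R
n,cam=sys.argv[1:3]
p=r.snapshot(cam);cv2.imwrite(f"pics/{n}.png",p["image"][:,:,::-1]);pickle.dump(p,open(n+".pkl","wb"))
s=r.read_state();q=s["tcp_rot"];M=R.from_quat(list(q[1:])+[q[0]]).as_matrix();print(s["time"],s["position"].round(4),"jaw",np.degrees(np.arctan2(M[1,1],M[0,1])).round(2),"x",M[:,0].round(4),"yz",M[2,1].round(4),s["joints"].round(2),s["wrist_force"].round(2),s["width"])
E
python3 snap.py w2 wrist
```

```text
4.45 [0.5021 0.3544 0.2417] jaw 67.13 x [ 0.0073  0.0095 -0.9999] yz 0.0115 [ 0.5   0.36  1.46  0.01  1.31 -0.67] [-0.09  0.07 -0.05] 0.9913706833379338
```

View pics/w2.png

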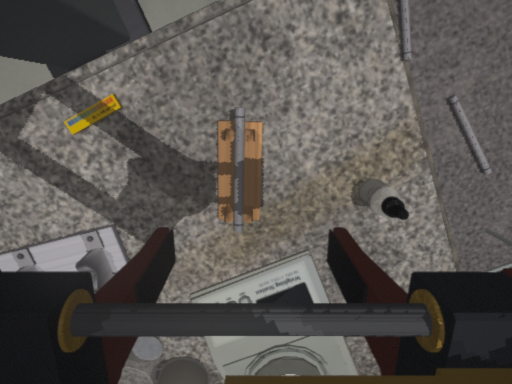

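The rod in the rest runs from (239,109) to (239,224). The look-alikes are at (405,28), which is cut off by the frame, and at (470,133). I'll compare their sizes and look at an enlarged crop.

```bash
python3 - <<'E'
from h import *
p=pickle.load(open("w2.pkl","rb"))
crop(p,200,95,290,235,4.2,"pics/w2a.png")
crop(p,380,0,512,180,3.3,"pics/w2b.png")
L=lambda a,b,z:(np.linalg.norm(plane(p,a,z)-plane(p,b,z)))
print(L((239,109),(239,224.5),.038),L((453,98),(487,172),.005))
E
```

```text
0.13988615993978873 0.11198167994914558
```

View pics/w2a.png

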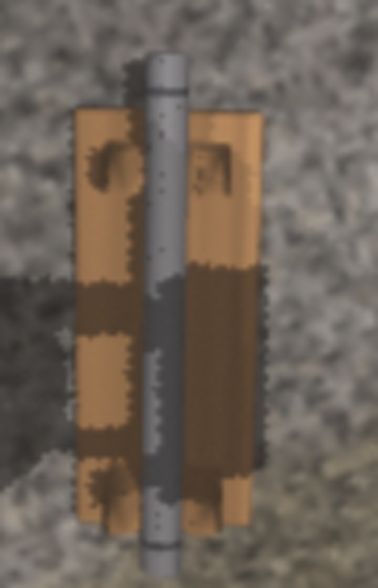

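View pics/w2b.png

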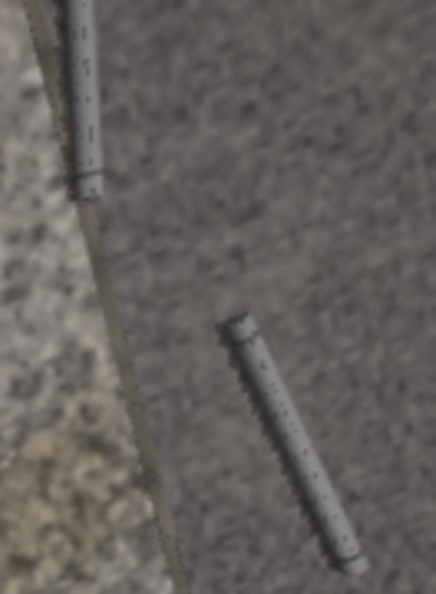

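```bash
cat > go.py <<'E'
# go.py x y z jawdeg : remaining move in cm/deg
import sys
from rig import r
import numpy as np
from scipy.spatial.transform import Rotation as R
x,y,z,j=map(float,sys.argv[1:5])
s=r.read_state();q=s["tcp_rot"];M=R.from_quat(list(q[1:])+[q[0]]).as_matrix()
jr=np.radians(j);X=np.array([0,0,-1.]);Y=np.array([np.cos(jr),np.sin(jr),0])
T=np.stack([X,Y,np.cross(X,Y)],1)
rv=np.degrees(R.from_matrix(T@M.T).as_rotvec())
print(s["time"],"pos",s["position"].round(4),"t cm",((np.array([x,y,z])-s["position"])*100).round(2),"rot",rv.round(2),"w",s["width"],"F",s["wrist_force"].round(2))
E
python3 - <<'E'
from h import *
p=pickle.load(open("w2.pkl","rb"))
a=plane(p,(239.5,107.4),.038);b=plane(p,(238.3,231.9),.038)
print(a,b,np.linalg.norm(a-b),(a+b)/2,np.degrees(np.arctan2(*(b-a)[1::-1])))
# rest board corners z=.01
c=[plane(p,(200+u/4.2,95+v/4.2),.01) for u,v in((76,108),(262,112),(78,522),(250,524))]
print(np.mean(c,0),[np.degrees(np.arctan2(*(c[j]-c[i])[1::-1])) for i,j in((0,2),(1,3))])
d=plane(p,(376,193),.03);print("dropper",d)
E
python3 go.py 0.502 0.354 0.2 67
```

```text
[0.43095474 0.37482187 0.038     ] [0.56967685 0.31344518 0.038     ] 0.15169351493622377 [0.50031579 0.34413353 0.038     ] -23.866679300240424
[0.50545401 0.34228143 0.01      ] [np.float64(-24.12974486569435), np.float64(-23.805940125402554)]
dropper [0.59177799 0.49132464 0.03      ]
4.45 pos [0.5021 0.3544 0.2417] t cm [-0.01 -0.04 -4.17] rot [-0.54  0.42 -0.13] w 0.9913706833379338 F [-0.09  0.07 -0.05]
```

Request:
carry_out(
  rows=[
    {"ax": -0.5, "ay": 0.4, "az": -1.0, "tx": -0.1, "ty": -0.5, "tz": -3.5, "fingers": 6},
    {"ax": 0, "ay": 0, "az": 0, "tx": 0, "ty": -0.5, "tz": -4, "fingers": 6},
    {"ax": 0, "ay": 0, "az": 0, "tx": 0, "ty": 0, "tz": -4, "fingers": 6},
    {"ax": 0, "ay": 0, "az": 0, "tx": 0, "ty": 0, "tz": -4, "fingers": 6},
    {"ax": 0, "ay": 0, "az": 0, "tx": 0, "ty": 0, "tz": -2.5, "fingers": 6},
    {"ax": 0, "ay": 0, "az": 0, "tx": 0, "ty": 0, "tz": -1, "fingers": 6},
    {"ax": 0, "ay": 0, "az": 0, "tx": 0, "ty": 0, "tz": 0, "fingers": 6},
    {"ax": 0, "ay": 0, "az": 0, "tx": 0, "ty": 0, "tz": 0, "fingers": 6},
  ],
)

```text
time: 5.45
position: [0.508, 0.3324, 0.0549]
tcp_rot: [0.693, 0.159, 0.685, -0.156]
wrist_force: [-0.0, 0.4, -0.2]
width: 0.684
```

```bash
python3 snap.py w3 wrist; python3 go.py 0.501 0.344 0.02 66.1
```

```text
5.5 [0.5081 0.3326 0.055 ] jaw 64.23 x [ 0.0117  0.0014 -0.9999] yz 0.0064 [ 0.47  0.55  1.66 -0.01  0.91 -0.65] [ 0.5  -0.44  0.56] 0.6825518244518657
5.5 pos [0.5081 0.3326 0.055 ] t cm [-0.71  1.14 -3.5 ] rot [-0.09  0.67  1.87] w 0.6825518244518657 F [ 0.5  -0.44  0.56]
```

View pics/w3.png

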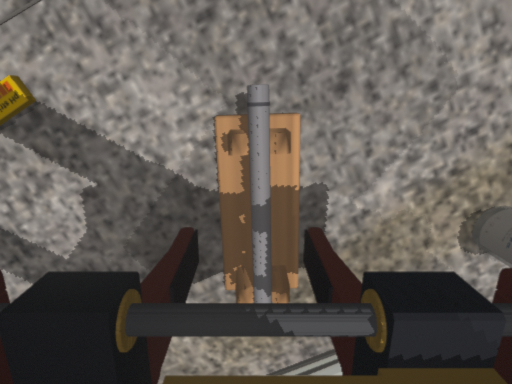

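Request:
carry_out(
  rows=[
    {"ax": 0, "ay": 0.6, "az": 1.8, "tx": -0.7, "ty": 1.1, "tz": 0, "fingers": 6},
    {"ax": 0, "ay": 0, "az": 0, "tx": 0, "ty": 0, "tz": -1.0, "fingers": 6},
    {"ax": 0, "ay": 0, "az": 0, "tx": 0, "ty": 0, "tz": -1.0, "fingers": 6},
    {"ax": 0, "ay": 0, "az": 0, "tx": 0, "ty": 0, "tz": -1.0, "fingers": 6},
    {"ax": 0, "ay": 0, "az": 0, "tx": 0, "ty": 0, "tz": -0.5, "fingers": 6},
    {"ax": 0, "ay": 0, "az": 0, "tx": 0, "ty": 0, "tz": 0, "fingers": 6},
    {"ax": 0, "ay": 0, "az": 0, "tx": 0, "ty": 0, "tz": 0, "fingers": 5},
    {"ax": 0, "ay": 0, "az": 0, "tx": 0, "ty": 0, "tz": 0, "fingers": 4},
  ],
)

```text
time: 6.5
position: [0.5011, 0.3452, 0.0188]
tcp_rot: [0.692, 0.147, 0.691, -0.145]
wrist_force: [0.2, -0.4, 0.3]
width: 0.495
```

```bash
python3 snap.py w4 wrist; python3 go.py 0.501 0.344 0.02 66.1
```

```text
6.55 [0.5012 0.3452 0.0189] jaw 66.18 x [ 0.0024  0.0027 -1.    ] yz 0.0034 [ 0.49  0.61  1.68  0.    0.86 -0.67] [0.59 0.17 0.08] 0.46804000401586865
6.55 pos [0.5012 0.3452 0.0189] t cm [-0.02 -0.12  0.11] rot [-0.15  0.14 -0.08] w 0.46804000401586865 F [0.59 0.17 0.08]
```

View pics/w4.png

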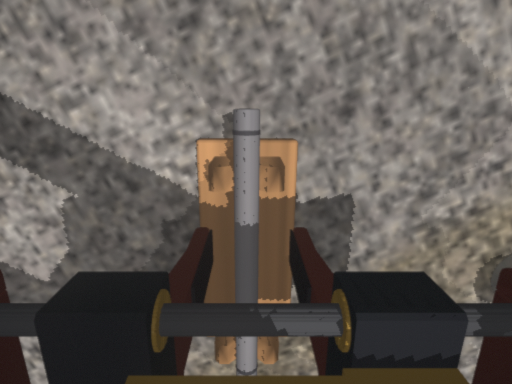

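The rod lies midway between the fingers at (247,240). I'll close on it.

Request:
carry_out(
  rows=[
    {"ax": -0.1, "ay": 0.1, "az": 0, "tx": 0, "ty": -0.1, "tz": 0, "fingers": 3},
    {"ax": 0, "ay": 0, "az": 0, "tx": 0, "ty": 0, "tz": 0, "fingers": 0.2},
    {"ax": 0, "ay": 0, "az": 0, "tx": 0, "ty": 0, "tz": 0, "fingers": 0.2},
    {"ax": 0, "ay": 0, "az": 0, "tx": 0, "ty": 0, "tz": 0, "fingers": 0.2},
    {"ax": 0, "ay": 0, "az": 0, "tx": 0, "ty": 0, "tz": 0, "fingers": 0.2},
    {"ax": 0, "ay": 0, "az": 0, "tx": 0, "ty": 0, "tz": 0, "fingers": 0.2},
    {"ax": 0, "ay": 0, "az": 0, "tx": 0, "ty": 0, "tz": 1, "fingers": 0.2},
    {"ax": 0, "ay": 0, "az": 0, "tx": 0, "ty": 0, "tz": 2, "fingers": 0.2},
  ],
)

```text
time: 7.55
position: [0.4996, 0.3429, 0.0489]
tcp_rot: [0.691, 0.145, 0.693, -0.147]
wrist_force: [0.4, 0.1, -1.4]
width: 0.125
```

Request:
carry_out(
  rows=[
    {"ax": 0, "ay": 0, "az": 0, "tx": 0, "ty": 0, "tz": 4, "fingers": 0.2},
    {"ax": 0, "ay": 0, "az": -8, "tx": 0.5, "ty": -3, "tz": 3, "fingers": 0.2},
    {"ax": 0, "ay": 0, "az": -10.5, "tx": 0.5, "ty": -4.2, "tz": 1, "fingers": 0.2},
    {"ax": 0, "ay": 0, "az": -10.5, "tx": 0.5, "ty": -4.2, "tz": 0, "fingers": 0.2},
    {"ax": 0, "ay": 0, "az": -10.5, "tx": 0.5, "ty": -4.2, "tz": 0, "fingers": 0.2},
    {"ax": 0, "ay": 0, "az": -10.5, "tx": 0.5, "ty": -4.2, "tz": 0, "fingers": 0.2},
    {"ax": 0, "ay": 0, "az": -10.5, "tx": 0.5, "ty": -4.2, "tz": 0, "fingers": 0.2},
    {"ax": 0, "ay": 0, "az": -8, "tx": 0.5, "ty": -2.5, "tz": 0, "fingers": 0.2},
  ],
)

```text
time: 8.55
position: [0.5393, 0.076, 0.1392]
tcp_rot: [0.485, 0.521, 0.479, -0.514]
wrist_force: [-0.5, 0.1, -1.3]
width: 0.127
```

```bash
python3 go.py 0.539 0.070 0.13 -7.9
```

```text
8.55 pos [0.5393 0.076  0.1392] t cm [-0.03 -0.6  -0.92] rot [ 0.01  0.81 -3.88] w 0.12712374261113557 F [-0.46  0.1  -1.32]
```

Request:
carry_out(
  rows=[
    {"ax": 0, "ay": 0, "az": 0, "tx": 0, "ty": 0, "tz": 0, "fingers": 0.2},
    {"ax": 0, "ay": 0, "az": 0, "tx": 0, "ty": 0, "tz": -1, "fingers": 0.2},
    {"ax": 0, "ay": 0.8, "az": -3, "tx": 0, "ty": -0.2, "tz": -1, "fingers": 0.2},
    {"ax": 0, "ay": 0, "az": 0, "tx": 0, "ty": 0, "tz": -1, "fingers": 0.2},
    {"ax": 0, "ay": 0, "az": 0, "tx": 0, "ty": 0, "tz": -0.5, "fingers": 0.2},
    {"ax": 0, "ay": 0, "az": 0, "tx": 0, "ty": 0, "tz": 0, "fingers": 0.2},
    {"ax": 0, "ay": 0, "az": 0, "tx": 0, "ty": 0, "tz": 0, "fingers": 0.2},
    {"ax": 0, "ay": 0, "az": 0, "tx": 0, "ty": 0, "tz": 0, "fingers": 0.2},
  ],
)

```text
time: 9.55
position: [0.5388, 0.0775, 0.1027]
tcp_rot: [0.471, 0.528, 0.471, -0.527]
wrist_force: [0.7, 0.4, -1.6]
width: 0.125
```

```bash
python3 snap.py w5 wrist; python3 snap.py s5 side; python3 go.py 0.539 0.070 0.10 -7.9; python3 -c "
from h import *
crop(pickle.load(open('s5.pkl','rb')),200,140,290,220,7,'pics/s5a.png')"
```

```text
9.6 [0.5389 0.0775 0.1028] jaw -6.48 x [ 0.0015  0.0019 -1.    ] yz 0.0013 [0.01 0.42 1.76 0.   0.96 0.13] [ 0.1   0.02 -1.84] 0.12869892274490075
9.65 [0.5389 0.0774 0.1028] jaw -6.49 x [ 0.0015  0.0019 -1.    ] yz 0.0013 [0.01 0.42 1.76 0.   0.96 0.13] [ 0.4  -1.03 -1.35] 0.1295586543929011
9.65 pos [0.5389 0.0774 0.1028] t cm [ 0.01 -0.74 -0.28] rot [-0.11  0.09 -1.41] w 0.1295586543929011 F [ 0.4  -1.03 -1.35]
```

View pics/w5.png

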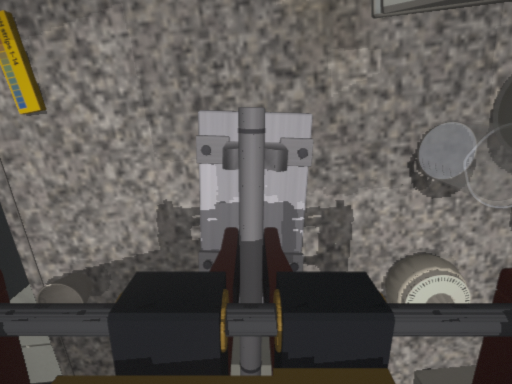

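View pics/s5a.png

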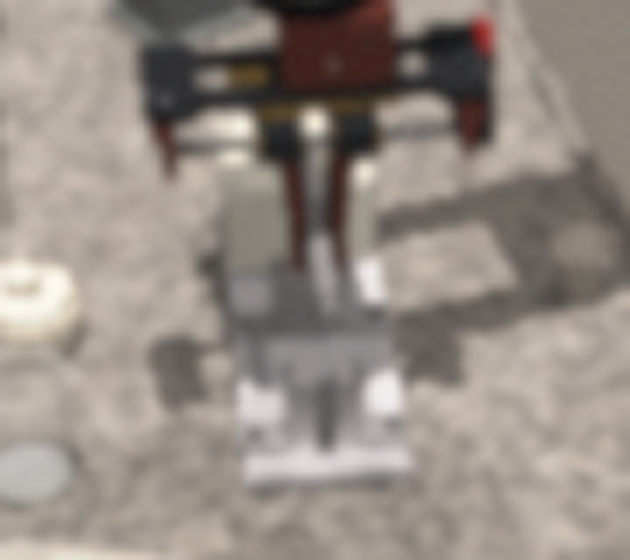

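```bash
python3 - <<'E'
from h import *
p=pickle.load(open("w5.pkl","rb"))
crop(p,180,95,330,275,4,"pics/w5a.png");crop(p,200,340,300,384,6,"pics/w5b.png")
E
```

```text
(no output)
```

View pics/w5a.png

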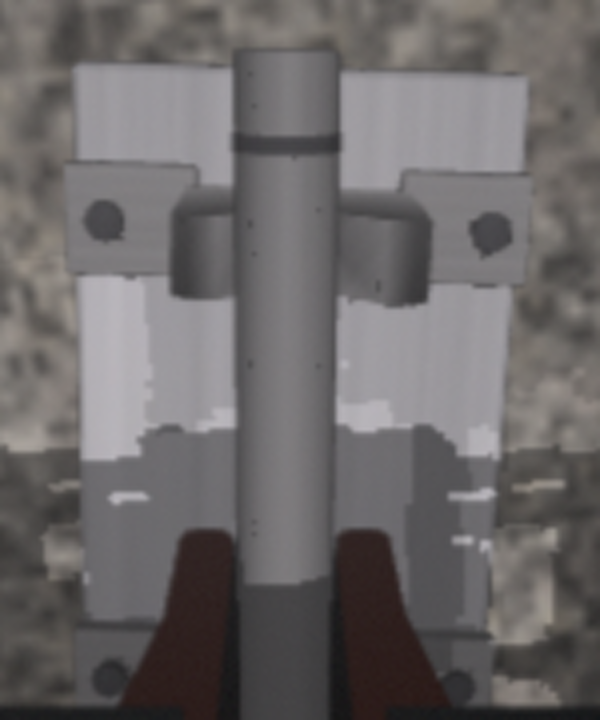

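View pics/w5b.png

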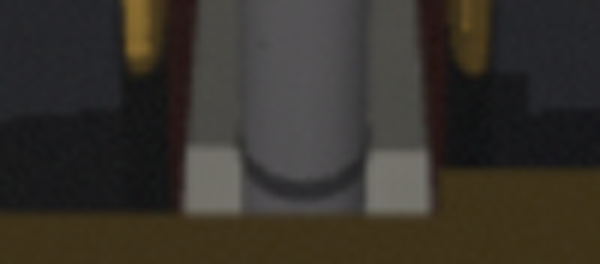

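```bash
python3 - <<'E'
from h import *
p=pickle.load(open("w5.pkl","rb"))
a=plane(p,(251.6,107.5),.122);b=plane(p,(251.6,240),.122);c=plane(p,(250.7,375),.122)
an=lambda v:np.degrees(np.arctan2(v[1],v[0]))
print(a,b,c,an(a-b),an(a-c))
u=np.array([np.cos(np.radians(an(a-c))),np.sin(np.radians(an(a-c)))])
print("rod centre", a[:2]-.075*u)
g=np.radians(82.1);U=np.array([np.cos(g),np.sin(g)]);N=np.array([U[1],-U[0]]);S=np.array([.539,.0697])
for n,uv,z in(("V1 mouth",(255,148),.059),("V1 lower lip",(255,168),.059),("end L",(180+75/4,95+65/4),.014),("end R",(180+527/4,95+75/4),.014),("scrL1",(180+104/4,95+220/4),.022),("scrR1",(180+491/4,95+232/4),.022),("scrL2",(180+109/4,95+678/4),.022),("scrR2",(180+459/4,95+687/4),.022)):
    X=plane(p,uv,z)[:2];print(n,X.round(4),"across",(N@(X-S)).round(4),"along",(U@(X-S)).round(4))
E
```

```text
[0.54709626 0.1536066  0.122     ] [0.53997711 0.09032712 0.122     ] [0.53001917 0.00644285 0.122     ] 83.58102659825492 83.38092114858388
rod centre [0.53845117 0.07910652]
V1 mouth [0.5466 0.127 ] across -0.0004 along 0.0578
V1 lower lip [0.5451 0.1136] across 0.0 along 0.0444
end L [0.5062 0.154 ] across -0.0441 along 0.079
end R [0.5933 0.1422] across 0.0438 along 0.0793
scrL1 [0.5084 0.1246] across -0.0378 along 0.0502
scrR1 [0.5831 0.1138] across 0.0376 along 0.0497
scrL2 [0.4943 0.0261] across -0.0382 along -0.0493
scrR2 [0.5696 0.0154] across 0.0378 along -0.0496
```

Request:
carry_out(
  rows=[
    {"ax": -0.1, "ay": 0.1, "az": -1.4, "tx": 0, "ty": -0.9, "tz": 0, "fingers": 0.2},
    {"ax": 0, "ay": 0, "az": 0, "tx": 0, "ty": 0, "tz": -1, "fingers": 0.2},
    {"ax": 0, "ay": 0, "az": 0, "tx": 0, "ty": 0, "tz": -1.2, "fingers": 0.2},
    {"ax": 0, "ay": 0, "az": 0, "tx": 0, "ty": 0, "tz": -1.2, "fingers": 0.2},
    {"ax": 0, "ay": 0, "az": 0, "tx": 0, "ty": 0, "tz": -1.2, "fingers": 0.2},
    {"ax": 0, "ay": 0, "az": 0, "tx": 0, "ty": 0, "tz": -0.6, "fingers": 0.2},
    {"ax": 0, "ay": 0, "az": 0, "tx": 0, "ty": 0, "tz": 0, "fingers": 0.2},
    {"ax": 0, "ay": 0, "az": 0, "tx": 0, "ty": 0, "tz": 0, "fingers": 0.2},
  ],
)

```text
time: 10.65
position: [0.5384, 0.0675, 0.0464]
tcp_rot: [-0.463, -0.533, -0.464, 0.534]
wrist_force: [-0.8, -1.0, -1.3]
width: 0.124
```

```bash
python3 snap.py w6 wrist; python3 go.py 0.5394 0.0681 0.0345 -7.9
```

```text
10.7 [0.5384 0.0675 0.0465] jaw -8.01 x [-0.0015 -0.     -1.    ] yz -0.0015 [-0.    0.5   1.81 -0.    0.83  0.14] [ 0.41  0.52 -1.08] 0.12648102484344753
10.7 pos [0.5384 0.0675 0.0465] t cm [ 0.1   0.06 -1.2 ] rot [ 0.   -0.08  0.11] w 0.12648102484344753 F [ 0.41  0.52 -1.08]
```

View pics/w6.png

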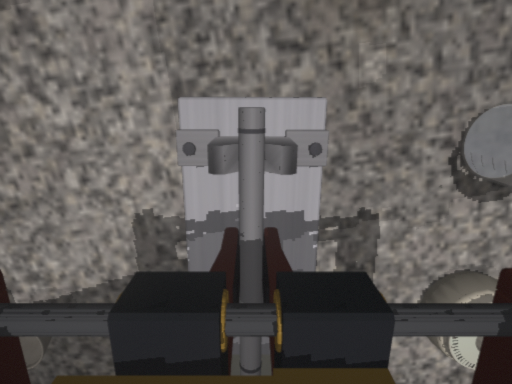

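The rod is centred over the V at (252,155). I'll lower it.

Request:
carry_out(
  rows=[
    {"ax": 0, "ay": 0, "az": 0, "tx": 0.1, "ty": 0, "tz": -0.4, "fingers": 0.2},
    {"ax": 0, "ay": 0, "az": 0, "tx": 0, "ty": 0, "tz": -0.4, "fingers": 0.2},
    {"ax": 0, "ay": 0, "az": 0, "tx": 0, "ty": 0, "tz": -0.3, "fingers": 0.2},
    {"ax": 0, "ay": 0, "az": 0, "tx": 0, "ty": 0, "tz": -0.15, "fingers": 0.2},
    {"ax": 0, "ay": 0, "az": 0, "tx": 0, "ty": 0, "tz": 0, "fingers": 0.2},
    {"ax": 0, "ay": 0, "az": 0, "tx": 0, "ty": 0, "tz": 0, "fingers": 0.2},
    {"ax": 0, "ay": 0, "az": 0, "tx": 0, "ty": 0, "tz": 0, "fingers": 0.2},
    {"ax": 0, "ay": 0, "az": 0, "tx": 0, "ty": 0, "tz": 0, "fingers": 0.2},
  ],
)

```text
time: 11.7
position: [0.5397, 0.0677, 0.035]
tcp_rot: [-0.464, -0.534, -0.464, 0.534]
wrist_force: [-1.2, 0.9, 1.6]
width: 0.124
```

```bash
python3 go.py 0.5394 0.0681 0.0345 -7.9
```

```text
11.7 pos [0.5397 0.0677 0.035 ] t cm [-0.03  0.04 -0.05] rot [-0.01 -0.02  0.11] w 0.12350456167403855 F [-1.18  0.93  1.59]
```

Contact felt: the vertical force went from −1.3 N to +1.6 N. I'll release, then rise.

Request:
carry_out(
  rows=[
    {"ax": 0, "ay": 0, "az": 0, "tx": 0, "ty": 0, "tz": 0, "fingers": 2},
    {"ax": 0, "ay": 0, "az": 0, "tx": 0, "ty": 0, "tz": 0, "fingers": 4},
    {"ax": 0, "ay": 0, "az": 0, "tx": 0, "ty": 0, "tz": 0, "fingers": 5},
    {"ax": 0, "ay": 0, "az": 0, "tx": 0, "ty": 0, "tz": 0, "fingers": 5},
    {"ax": 0, "ay": 0, "az": 0, "tx": 0, "ty": 0, "tz": 1.5, "fingers": 5},
    {"ax": 0, "ay": 0, "az": 0, "tx": 0, "ty": 0, "tz": 4, "fingers": 5},
    {"ax": 0, "ay": 0, "az": 0, "tx": 0, "ty": 0, "tz": 5, "fingers": 5},
    {"ax": 0, "ay": 0, "az": 0, "tx": 0, "ty": 0, "tz": 6, "fingers": 5},
  ],
)

```text
time: 12.7
position: [0.5361, 0.0676, 0.2026]
tcp_rot: [-0.462, -0.531, -0.466, 0.536]
wrist_force: [1.1, 0.1, -0.5]
width: 0.57
```

```bash
python3 snap.py w7 wrist; python3 -c "
from h import *
crop(pickle.load(open('w7.pkl','rb')),180,90,330,320,2.6,'pics/w7a.png')"
```

```text
12.75 [0.5411 0.0677 0.2112] jaw -8.0 x [ 4.6e-03  2.0e-04 -1.0e+00] yz 0.0045 [-0.    0.29  1.65  0.    1.2   0.14] [ 2.67 -0.29  3.72] 0.5700625557770195
```

View pics/w7.png

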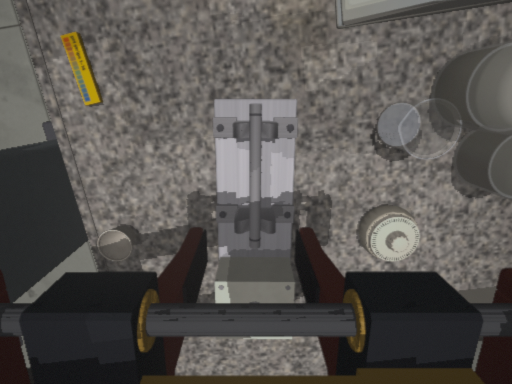

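View pics/w7a.png

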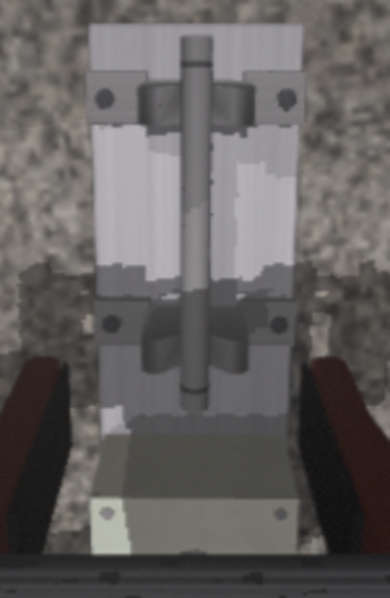

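```bash
python3 - <<'E'
from h import *
p=pickle.load(open("w7.pkl","rb"))
a=plane(p,(255.4,103.8),.0535);b=plane(p,(254.6,247.7),.0535)
g=np.radians(82.1);U=np.array([np.cos(g),np.sin(g)]);N=np.array([U[1],-U[0]]);S=np.array([.539,.0697])
for X in(a,b,(a+b)/2):print((N@(X[:2]-S)).round(4),(U@(X[:2]-S)).round(4))
print(np.linalg.norm(a-b))
E
```

```text
-0.0001 0.0747
-0.0006 -0.0765
-0.0003 -0.0009
0.15120838435354458
```

Request:
carry_out(
  rows=[
    {"ax": 0, "ay": 0, "az": 0, "tx": 0, "ty": -3, "tz": 3, "fingers": 8},
    {"ax": 0, "ay": 0, "az": 0, "tx": 0, "ty": -5, "tz": 2, "fingers": 8},
    {"ax": 0, "ay": 0, "az": 0, "tx": 0, "ty": -6, "tz": 1, "fingers": 8},
    {"ax": 0, "ay": 0, "az": 0, "tx": 0, "ty": -6, "tz": 1, "fingers": 8},
    {"ax": 0, "ay": 0, "az": 0, "tx": 0, "ty": -6, "tz": 0, "fingers": 8},
    {"ax": 0, "ay": 0, "az": 0, "tx": 0, "ty": -5, "tz": 0, "fingers": 8},
    {"ax": 0, "ay": 0, "az": 0, "tx": 0, "ty": -4, "tz": 0, "fingers": 8},
    {"ax": 0, "ay": 0, "az": 0, "tx": 0, "ty": 0, "tz": 0, "fingers": 8},
  ],
)

```text
time: 13.75
position: [0.5413, -0.2929, 0.2958]
tcp_rot: [0.471, 0.538, 0.458, -0.528]
wrist_force: [0.6, 0.4, -0.2]
width: 0.913
```

```bash
python3 snap.py w8 wrist; python3 go.py 0.53 -0.35 0.25 -7.9
```

```text
13.8 [ 0.5412 -0.2913  0.2959] jaw -7.76 x [ 0.0224 -0.0046 -0.9997] yz 0.0228 [-0.61  0.31  1.4   0.01  1.41 -0.48] [0.61 0.95 0.07] 0.9129178131312126
13.8 pos [ 0.5412 -0.2913  0.2959] t cm [-1.12 -5.87 -4.59] rot [ 0.27  1.28 -0.14] w 0.9129178131312126 F [0.61 0.95 0.07]
```

View pics/w8.png

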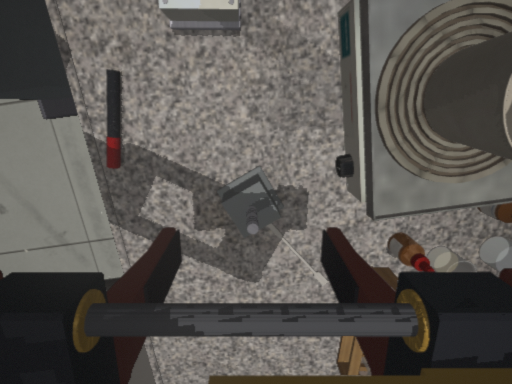

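The stylus stands in its stand, with the top of its handle at about (253,229) and the block around (250,205).

```bash
python3 -c "
from h import *
crop(pickle.load(open('w8.pkl','rb')),205,155,305,255,6,'pics/w8a.png')"
```

```text
(no output)
```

View pics/w8a.png

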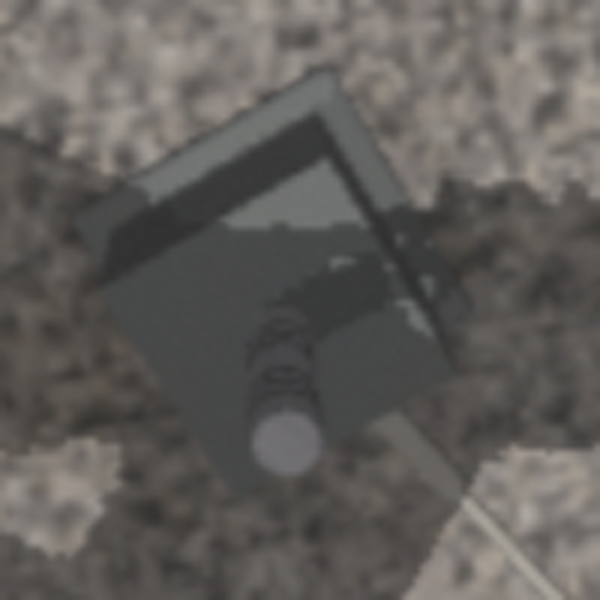

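```bash
python3 - <<'E'
from h import *
p=pickle.load(open("w8.pkl","rb"))
B=lambda u,v:(205+u/6,155+v/6)
print(plane(p,B(287,442),.12),plane(p,B(278.5,328),.055))
E
python3 go.py 0.53 -0.35 0.25 -7.9
```

```text
[ 0.53828874 -0.35616537  0.12      ] [ 0.53832039 -0.35551506  0.055     ]
13.8 pos [ 0.5412 -0.2913  0.2959] t cm [-1.12 -5.87 -4.59] rot [ 0.27  1.28 -0.14] w 0.9129178131312126 F [0.61 0.95 0.07]
```

```bash
python3 - <<'E'
from h import *
p=pickle.load(open("w8.pkl","rb"))
for uv,z in(((350,180),.08),((372,214),0.0),((425,105),.09),((425,105),.2)):print(uv,z,plane(p,uv,z))
E
```

```text
(350, 180) 0.08 [ 0.66662848 -0.32548794  0.08      ]
(372, 214) 0.0 [ 0.72382554 -0.40927193  0.        ]
(425, 105) 0.09 [ 0.75323728 -0.24601993  0.09      ]
(425, 105) 0.2 [ 0.69177589 -0.23642781  0.2       ]
```

Request:
carry_out(
  rows=[
    {"ax": 0.3, "ay": 1.3, "az": -0.1, "tx": -0.3, "ty": -2.5, "tz": -1, "fingers": 7},
    {"ax": 0, "ay": 0, "az": 0, "tx": 0, "ty": -3, "tz": -2, "fingers": 7},
    {"ax": 0, "ay": 0, "az": 0, "tx": 0, "ty": -1, "tz": -4, "fingers": 7},
    {"ax": 0, "ay": 0, "az": 0, "tx": 0, "ty": 0, "tz": -4, "fingers": 7},
    {"ax": 0, "ay": 0, "az": 0, "tx": 0, "ty": 0, "tz": -3, "fingers": 7},
    {"ax": 0, "ay": 0, "az": 0, "tx": 0, "ty": 0, "tz": -1, "fingers": 7},
    {"ax": 0, "ay": 0, "az": 0, "tx": 0, "ty": 0, "tz": 0, "fingers": 7},
    {"ax": 0, "ay": 0, "az": 0, "tx": 0, "ty": 0, "tz": 0, "fingers": 7},
  ],
)

```text
time: 14.8
position: [0.5392, -0.3565, 0.1428]
tcp_rot: [-0.466, -0.53, -0.467, 0.532]
wrist_force: [0.0, -0.1, 0.2]
width: 0.8
```

```bash
python3 snap.py w9 wrist; python3 go.py 0.5383 -0.356 0.071 -7.9
```

```text
14.85 [ 0.5394 -0.3566  0.1431] jaw -7.4 x [-0.002 -0.001 -1.   ] yz -0.0018 [-0.69  0.5   1.49 -0.    1.15 -0.56] [-0.09 -0.92 -0.04] 0.7978840323216303
14.85 pos [ 0.5394 -0.3566  0.1431] t cm [-0.11  0.06 -7.21] rot [ 0.05 -0.11 -0.5 ] w 0.7978840323216303 F [-0.09 -0.92 -0.04]
```

View pics/w9.png

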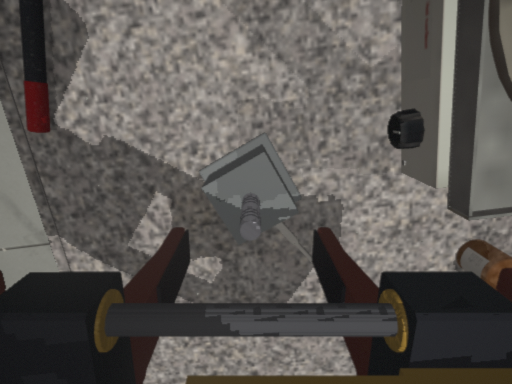

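```bash
python3 - <<'E'
from h import *
p=pickle.load(open("w9.pkl","rb"))
crop(p,215,180,290,250,8,"pics/w9a.png")
print(plane(p,(250.7,229.5),.12),proj(p,[.5383,-.356,.12]))
E
```

```text
[ 0.53852308 -0.35555057  0.12      ] [250.44435093 230.18747396]
```

View pics/w9a.png

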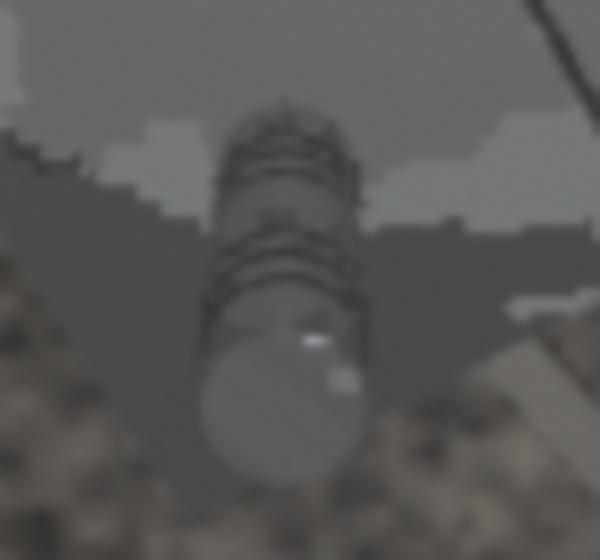

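The top of the handle is at (250.5,231), against a predicted (250.4,230.2), so they agree. I'll go down.

Request:
carry_out(
  rows=[
    {"ax": 0, "ay": 0, "az": -0.5, "tx": -0.1, "ty": 0.05, "tz": -1.5, "fingers": 6},
    {"ax": 0, "ay": 0, "az": 0, "tx": 0, "ty": 0, "tz": -2, "fingers": 5},
    {"ax": 0, "ay": 0, "az": 0, "tx": 0, "ty": 0, "tz": -2, "fingers": 4},
    {"ax": 0, "ay": 0, "az": 0, "tx": 0, "ty": 0, "tz": -1.2, "fingers": 4},
    {"ax": 0, "ay": 0, "az": 0, "tx": 0, "ty": 0, "tz": -0.4, "fingers": 4},
    {"ax": 0, "ay": 0, "az": 0, "tx": 0, "ty": 0, "tz": 0, "fingers": 4},
    {"ax": 0, "ay": 0, "az": 0, "tx": 0, "ty": 0, "tz": 0, "fingers": 4},
    {"ax": 0, "ay": 0, "az": 0, "tx": 0, "ty": 0, "tz": 0, "fingers": 4},
  ],
)

```text
time: 15.85
position: [0.5406, -0.3578, 0.0729]
tcp_rot: [-0.467, -0.533, -0.461, 0.534]
wrist_force: [1.0, 0.4, -0.4]
width: 0.457
```

```bash
python3 go.py 0.5384 -0.356 0.071 -7.9
```

```text
15.85 pos [ 0.5406 -0.3578  0.0729] t cm [-0.22  0.18 -0.19] rot [0.37 0.26 0.08] w 0.45706978690430994 F [ 1.03  0.42 -0.37]
```

Request:
carry_out(
  rows=[
    {"ax": 0.4, "ay": 0.3, "az": 0, "tx": -0.2, "ty": 0.2, "tz": 0, "fingers": 4},
    {"ax": 0, "ay": 0, "az": 0, "tx": 0, "ty": 0, "tz": 0, "fingers": 3},
    {"ax": 0, "ay": 0, "az": 0, "tx": 0, "ty": 0, "tz": 0, "fingers": 2},
    {"ax": 0, "ay": 0, "az": 0, "tx": 0, "ty": 0, "tz": 0, "fingers": 0.2},
    {"ax": 0, "ay": 0, "az": 0, "tx": 0, "ty": 0, "tz": 0, "fingers": 0.2},
    {"ax": 0, "ay": 0, "az": 0, "tx": 0, "ty": 0, "tz": 0, "fingers": 0.2},
    {"ax": 0, "ay": 0, "az": 0, "tx": 0, "ty": 0, "tz": 0, "fingers": 0.2},
    {"ax": 0, "ay": 0, "az": 0, "tx": 0, "ty": 0, "tz": 0, "fingers": 0.2},
  ],
)

```text
time: 16.85
position: [0.5389, -0.3561, 0.0738]
tcp_rot: [0.464, 0.534, 0.464, -0.534]
wrist_force: [0.3, -0.4, 0.2]
width: 0.138
```

```bash
python3 go.py 0.5384 -0.356 0.071 -7.9
```

```text
16.85 pos [ 0.5389 -0.3561  0.0738] t cm [-0.05  0.01 -0.28] rot [-0.    0.01  0.08] w 0.13773803559111591 F [ 0.35 -0.39  0.23]
```

Request:
carry_out(
  rows=[
    {"ax": 0, "ay": 0, "az": 0, "tx": 0, "ty": 0, "tz": 1.5, "fingers": 0.2},
    {"ax": 0, "ay": 0, "az": 0, "tx": 0, "ty": 0, "tz": 3, "fingers": 0.2},
    {"ax": 0, "ay": 0, "az": 0, "tx": 0, "ty": 0, "tz": 4, "fingers": 0.2},
    {"ax": 0, "ay": 0, "az": 0, "tx": 0, "ty": 0, "tz": 2, "fingers": 0.2},
    {"ax": 0, "ay": 0, "az": 0, "tx": -0.3, "ty": 3, "tz": 1, "fingers": 0.2},
    {"ax": 0, "ay": 0, "az": 0, "tx": -0.3, "ty": 4, "tz": 0, "fingers": 0.2},
    {"ax": 0, "ay": 0, "az": 0, "tx": -0.3, "ty": 4, "tz": 0, "fingers": 0.2},
    {"ax": 0, "ay": 0, "az": 0, "tx": -0.3, "ty": 4, "tz": 0, "fingers": 0.2},
  ],
)

```text
time: 17.85
position: [0.5283, -0.2063, 0.2005]
tcp_rot: [0.466, 0.536, 0.459, -0.534]
wrist_force: [-0.6, 0.0, -0.4]
width: 0.14
```

```bash
python3 go.py 0.5189 -0.074 0.18 -7.9
```

```text
17.85 pos [ 0.5283 -0.2063  0.2005] t cm [-0.94 13.23 -2.05] rot [0.31 0.47 0.34] w 0.13982359348822562 F [-0.58  0.   -0.37]
```

Request:
carry_out(
  rows=[
    {"ax": 0.3, "ay": 0.5, "az": 0.3, "tx": -0.3, "ty": 4, "tz": 0, "fingers": 0.2},
    {"ax": 0, "ay": 0, "az": 0, "tx": -0.3, "ty": 4, "tz": 0, "fingers": 0.2},
    {"ax": 0, "ay": 0, "az": 0, "tx": -0.2, "ty": 2.5, "tz": 0, "fingers": 0.2},
    {"ax": 0, "ay": 0, "az": 0, "tx": 0, "ty": 1, "tz": -1, "fingers": 0.2},
    {"ax": 0, "ay": 0, "az": 0, "tx": 0, "ty": 0, "tz": -1, "fingers": 0.2},
    {"ax": 0, "ay": 0, "az": 0, "tx": 0, "ty": 0, "tz": 0, "fingers": 0.2},
    {"ax": 0, "ay": 0, "az": 0, "tx": 0, "ty": 0, "tz": 0, "fingers": 0.2},
    {"ax": 0, "ay": 0, "az": 0, "tx": 0, "ty": 0, "tz": 0, "fingers": 0.2},
  ],
)

```text
time: 18.85
position: [0.5203, -0.0882, 0.1837]
tcp_rot: [0.466, 0.534, 0.463, -0.533]
wrist_force: [0.1, -0.6, -0.1]
width: 0.14
```

```bash
python3 snap.py w10 wrist;python3 snap.py c10 scene;python3 snap.py s10 side; python3 go.py 0.5189 -0.074 0.15 -7.9; python3 -c "
from h import *
crop(pickle.load(open('c10.pkl','rb')),250,130,370,250,5,'pics/c10a.png')
crop(pickle.load(open('s10.pkl','rb')),190,110,300,210,5,'pics/s10a.png')"
```

```text
18.9 [ 0.5204 -0.0882  0.1838] jaw -7.86 x [ 0.0038 -0.0024 -1.    ] yz 0.0041 [-0.3   0.29  1.72 -0.    1.13 -0.16] [ 0.62  0.04 -0.5 ] 0.14427171969721136
18.95 [ 0.5204 -0.088   0.1839] jaw -7.86 x [ 0.0039 -0.0024 -1.    ] yz 0.0042 [-0.3   0.29  1.72 -0.    1.13 -0.16] [ 0.54 -0.88 -0.66] 0.14052398892046847
19.0 [ 0.5204 -0.0879  0.1839] jaw -7.85 x [ 0.004  -0.0023 -1.    ] yz 0.0043 [-0.3   0.29  1.72 -0.    1.13 -0.16] [-0.16  0.29 -1.11] 0.14127696491620104
19.0 pos [ 0.5204 -0.0879  0.1839] t cm [-0.15  1.39 -3.39] rot [ 0.13  0.23 -0.05] w 0.14127696491620104 F [-0.16  0.29 -1.11]
```

View pics/w10.png

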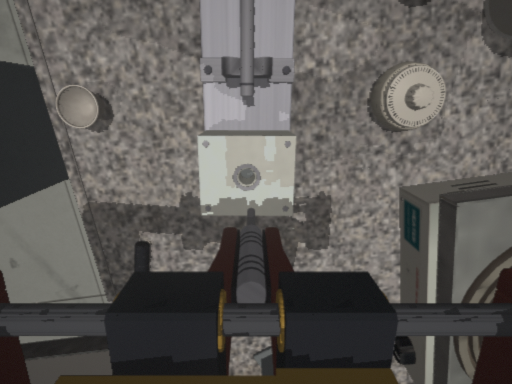

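View pics/c10a.png

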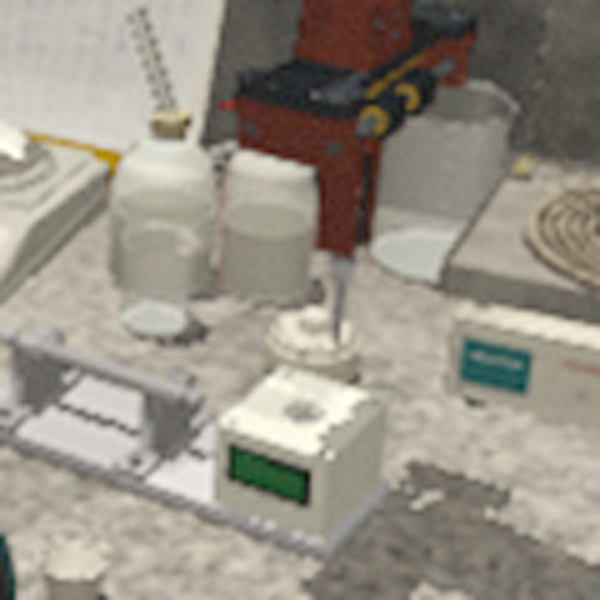

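View pics/s10a.png

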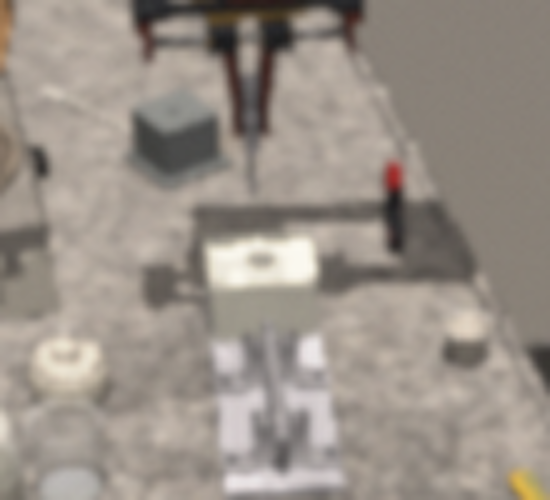

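```bash
python3 - <<'E'
from h import *
p=pickle.load(open("w10.pkl","rb"))
crop(p,215,150,285,230,7,"pics/w10a.png")
for z in(.1201,):print("tip",proj(p,[.5204,-.0882,z]))
print("handle bottom",proj(p,[.5204,-.0882,.165]))
print("hole est",proj(p,[.5189,-.074,.07]))
E
```

```text
tip [251.50336917 209.56813499]
handle bottom [251.91388665 233.25118495]
hole est [247.41330143 176.81941406]
```

View pics/w10a.png

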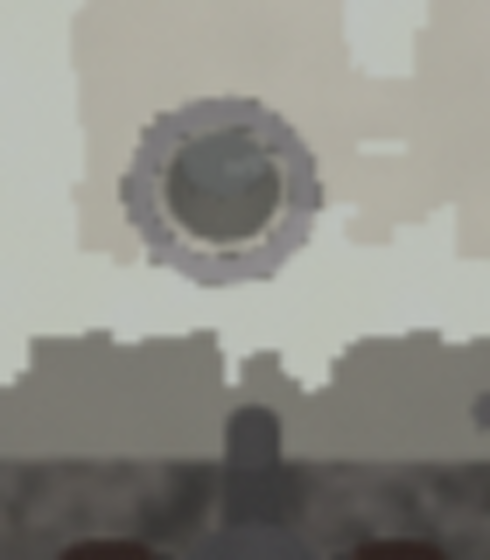

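Request:
carry_out(
  rows=[
    {"ax": 0.1, "ay": 0.2, "az": 0, "tx": -0.2, "ty": 1.4, "tz": -0.5, "fingers": 0.2},
    {"ax": 0, "ay": 0, "az": 0, "tx": 0, "ty": 0, "tz": -1, "fingers": 0.2},
    {"ax": 0, "ay": 0, "az": 0, "tx": 0, "ty": 0, "tz": -1, "fingers": 0.2},
    {"ax": 0, "ay": 0, "az": 0, "tx": 0, "ty": 0, "tz": -0.5, "fingers": 0.2},
    {"ax": 0, "ay": 0, "az": 0, "tx": 0, "ty": 0, "tz": 0, "fingers": 0.2},
    {"ax": 0, "ay": 0, "az": 0, "tx": 0, "ty": 0, "tz": 0, "fingers": 0.2},
    {"ax": 0, "ay": 0, "az": 0, "tx": 0, "ty": 0, "tz": 0, "fingers": 0.2},
    {"ax": 0, "ay": 0, "az": 0, "tx": 0, "ty": 0, "tz": 0, "fingers": 0.2},
  ],
)

```text
time: 20.0
position: [0.5182, -0.0728, 0.1517]
tcp_rot: [-0.465, -0.533, -0.464, 0.533]
wrist_force: [0.2, -0.3, 0.2]
width: 0.14
```

```bash
python3 snap.py w11 wrist; python3 go.py 0.5187 -0.074 0.1068 -7.9;python3 -c "
from h import *
p=pickle.load(open('w11.pkl','rb'))
crop(p,205,140,295,240,6,'pics/w11a.png');print(proj(p,[.5187,-.074,.07]))"
```

```text
20.05 [ 0.5182 -0.0728  0.1518] jaw -7.84 x [ 3.e-04 -4.e-04 -1.e+00] yz 0.0003 [-0.27  0.33  1.76 -0.    1.05 -0.13] [-0.32  0.92 -0.06] 0.14050056397768504
20.05 pos [ 0.5182 -0.0728  0.1518] t cm [ 0.05 -0.12 -4.5 ] rot [ 0.03  0.01 -0.06] w 0.14050056397768504 F [-0.32  0.92 -0.06]
[252.49569993 203.67675422]
```

View pics/w11a.png

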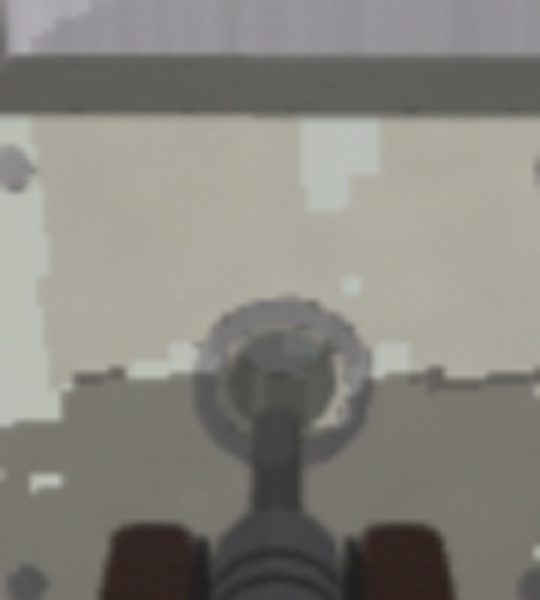

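The pin tip at (251,208) is centred over the ring at (252,203). I'll lower it into the hole.

Request:
carry_out(
  rows=[
    {"ax": 0, "ay": 0, "az": 0, "tx": 0.05, "ty": -0.1, "tz": -0.5, "fingers": 0.2},
    {"ax": 0, "ay": 0, "az": 0, "tx": 0, "ty": 0, "tz": -0.7, "fingers": 0.2},
    {"ax": 0, "ay": 0, "az": 0, "tx": 0, "ty": 0, "tz": -0.8, "fingers": 0.2},
    {"ax": 0, "ay": 0, "az": 0, "tx": 0, "ty": 0, "tz": -0.8, "fingers": 0.2},
    {"ax": 0, "ay": 0, "az": 0, "tx": 0, "ty": 0, "tz": -0.5, "fingers": 0.2},
    {"ax": 0, "ay": 0, "az": 0, "tx": 0, "ty": 0, "tz": -0.3, "fingers": 0.2},
    {"ax": 0, "ay": 0, "az": 0, "tx": 0, "ty": 0, "tz": 0, "fingers": 0.2},
    {"ax": 0, "ay": 0, "az": 0, "tx": 0, "ty": 0, "tz": 0, "fingers": 0.2},
  ],
)

```text
time: 21.05
position: [0.5185, -0.0739, 0.1128]
tcp_rot: [-0.465, -0.533, -0.465, 0.533]
wrist_force: [0.3, -0.3, -0.3]
width: 0.143
```

```bash
python3 go.py 0.5187 -0.074 0.1068 -7.9
```

```text
21.05 pos [ 0.5185 -0.0739  0.1128] t cm [ 0.02 -0.01 -0.6 ] rot [ 0.02 -0.02 -0.06] w 0.1433697967047229 F [ 0.3  -0.28 -0.32]
```

Request:
carry_out(
  rows=[
    {"ax": 0, "ay": 0, "az": 0, "tx": 0, "ty": 0, "tz": -0.15, "fingers": 0.2},
    {"ax": 0, "ay": 0, "az": 0, "tx": 0, "ty": 0, "tz": -0.15, "fingers": 0.2},
    {"ax": 0, "ay": 0, "az": 0, "tx": 0, "ty": 0, "tz": -0.15, "fingers": 0.2},
    {"ax": 0, "ay": 0, "az": 0, "tx": 0, "ty": 0, "tz": -0.1, "fingers": 0.2},
    {"ax": 0, "ay": 0, "az": 0, "tx": 0, "ty": 0, "tz": 0, "fingers": 0.2},
    {"ax": 0, "ay": 0, "az": 0, "tx": 0, "ty": 0, "tz": 0, "fingers": 0.2},
    {"ax": 0, "ay": 0, "az": 0, "tx": 0, "ty": 0, "tz": 0, "fingers": 0.2},
    {"ax": 0, "ay": 0, "az": 0, "tx": 0, "ty": 0, "tz": 0, "fingers": 0.2},
  ],
)

```text
time: 22.05
position: [0.5189, -0.0739, 0.1082]
tcp_rot: [0.465, 0.533, 0.464, -0.533]
wrist_force: [-1.1, 0.2, 2.9]
width: 0.147
```

```bash
python3 go.py 0.5187 -0.074 0.1068 -7.9
```

```text
22.05 pos [ 0.5189 -0.0739  0.1082] t cm [-0.02 -0.01 -0.14] rot [ 0.04  0.05 -0.06] w 0.14748335616784097 F [-1.12  0.22  2.91]
```

Request:
carry_out(
  rows=[
    {"ax": 0, "ay": 0, "az": 0, "tx": 0, "ty": 0, "tz": -0.1, "fingers": 0.2},
    {"ax": 0, "ay": 0, "az": 0, "tx": 0, "ty": 0, "tz": -0.1, "fingers": 0.2},
    {"ax": 0, "ay": 0, "az": 0, "tx": 0, "ty": 0, "tz": -0.1, "fingers": 0.2},
    {"ax": 0, "ay": 0, "az": 0, "tx": 0, "ty": 0, "tz": 0, "fingers": 0.2},
    {"ax": 0, "ay": 0, "az": 0, "tx": 0, "ty": 0, "tz": 0, "fingers": 0.2},
    {"ax": 0, "ay": 0, "az": 0, "tx": 0, "ty": 0, "tz": 0, "fingers": 0.2},
    {"ax": 0, "ay": 0, "az": 0, "tx": 0, "ty": 0, "tz": 0, "fingers": 0.2},
    {"ax": 0, "ay": 0, "az": 0, "tx": 0, "ty": 0, "tz": 0, "fingers": 0.2},
  ],
)

```text
time: 23.05
position: [0.519, -0.074, 0.1062]
tcp_rot: [0.465, 0.533, 0.464, -0.533]
wrist_force: [-0.7, -0.3, 4.7]
width: 0.141
```

```bash
python3 go.py 0.5187 -0.074 0.1068 -7.9
```

```text
23.05 pos [ 0.519  -0.074   0.1062] t cm [-0.03 -0.    0.06] rot [ 0.05  0.07 -0.07] w 0.14051942300162576 F [-0.74 -0.28  4.73]
```

Request:
carry_out(
  rows=[
    {"ax": 0, "ay": 0, "az": 0, "tx": 0, "ty": 0, "tz": -0.1, "fingers": 0.2},
    {"ax": 0, "ay": 0, "az": 0, "tx": 0, "ty": 0, "tz": -0.1, "fingers": 0.2},
    {"ax": 0, "ay": 0, "az": 0, "tx": 0, "ty": 0, "tz": -0.1, "fingers": 0.2},
    {"ax": 0, "ay": 0, "az": 0, "tx": 0, "ty": 0, "tz": -0.1, "fingers": 0.2},
    {"ax": 0, "ay": 0, "az": 0, "tx": 0, "ty": 0, "tz": -0.1, "fingers": 0.2},
    {"ax": 0, "ay": 0, "az": 0, "tx": 0, "ty": 0, "tz": -0.1, "fingers": 0.2},
    {"ax": 0, "ay": 0, "az": 0, "tx": 0, "ty": 0, "tz": -0.1, "fingers": 0.2},
    {"ax": 0, "ay": 0, "az": 0, "tx": 0, "ty": 0, "tz": -0.1, "fingers": 0.2},
  ],
)

```text
time: 24.05
position: [0.5191, -0.074, 0.1055]
tcp_rot: [0.466, 0.533, 0.464, -0.533]
wrist_force: [-3.5, 0.9, 14.9]
width: 0.143
```

```bash
python3 snap.py c12 scene;python3 snap.py s12 side;python3 snap.py w12 wrist; python3 go.py 0.5187 -0.074 0.1068 -7.9; python3 -c "
from h import *
crop(pickle.load(open('c12.pkl','rb')),230,150,350,250,6,'pics/c12a.png')
crop(pickle.load(open('s12.pkl','rb')),190,110,300,215,5,'pics/s12a.png')"
```

```text
24.1 [ 0.5191 -0.074   0.1055] jaw -7.8 x [ 0.0028 -0.0017 -1.    ] yz 0.003 [-0.27  0.39  1.81 -0.    0.94 -0.14] [-4.04  0.89 15.56] 0.1401716698437974
24.15 [ 0.5191 -0.074   0.1055] jaw -7.8 x [ 0.0029 -0.0017 -1.    ] yz 0.0031 [-0.27  0.39  1.81 -0.    0.94 -0.14] [-3.45  0.7  14.64] 0.14629659245632082
24.2 [ 0.5191 -0.074   0.1055] jaw -7.8 x [ 0.0029 -0.0017 -1.    ] yz 0.0031 [-0.27  0.39  1.81 -0.    0.94 -0.14] [-4.94  1.66 15.42] 0.14272446142458
24.2 pos [ 0.5191 -0.074   0.1055] t cm [-0.04  0.    0.13] rot [ 0.1   0.17 -0.1 ] w 0.14272446142458 F [-4.94  1.66 15.42]
```

View pics/c12a.png

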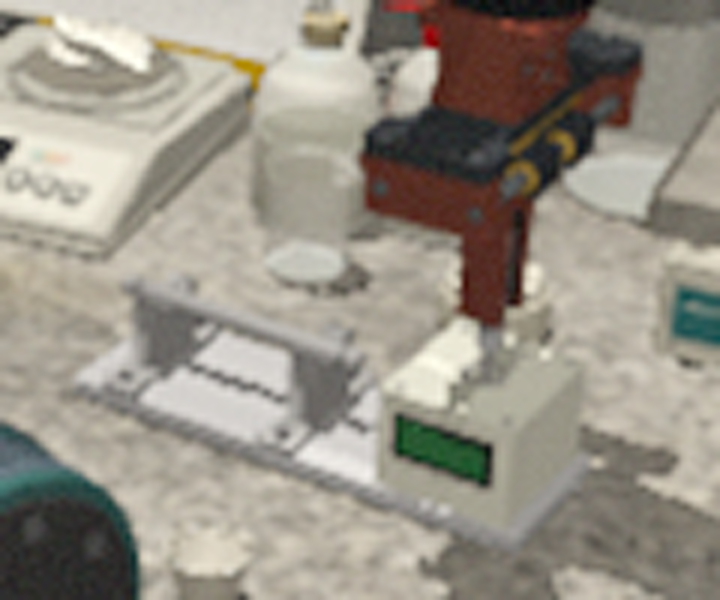

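View pics/w12.png

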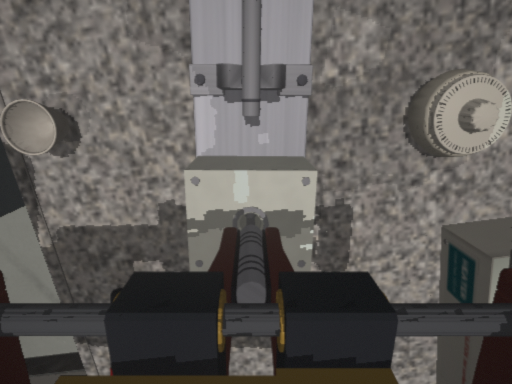

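The button is bottomed: force rose sharply to about 15 N at a constant height, and stayed steady over three readings. The pin enters the hole at wrist (252,215), and the shaft lies in the V-blocks. I'll hand the job in.

```bash
python3 - <<'E'
from rig import r
print(r.finish_job()); s=r.read_state(); print(s["time"],s["position"].round(4),s["wrist_force"].round(1),s["width"])
E
```

```text
the job is handed in; nothing more can be done
None
the job is handed in; nothing more can be done
```

I laid the 150 mm shaft from the wooden rest in the two V-blocks and let go of it. Then I took the stylus from its stand and pressed the button to its stop with the pin, and handed the job in at about 24 s of the 51 s allowed. No verdict is reported, so this rests on my own last checks.

- **Shaft:** after release, the wrist picture put it about 0.3 mm sideways and 1 mm along from the seat, and about 0.2° off the gauge's axis. I did not measure its height directly, but the pictures show it lying in both Vs, including in the last ones.
- **Button:** force followed the spring to about 5 N, then rose to about 15 N with the height almost unchanged, so it is at the bottom stop. It held steady at 15 N over the last readings.
- **Stylus grip:** the gripper still holds the handle, with the grasp point about 5 mm from its middle. The gripper finished 1.3 mm lower than I calculated for a full press, so the stylus may have slipped slightly or the calibration may be slightly off. Neither matters against the 42 mm allowed.
- **Bystanders:** the moves were clear of them. I did not measure their positions again at the end. The crucible and timer stood undisturbed in the last wrist view.

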